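Load a round bar into the stop jig

ROBOT

A 6-joint arm with a two-finger parallel gripper is mounted at the origin on a cart in front of the work surface, level with it; the furniture and walls round the work are solid. World frame = base frame: x ahead of the robot, y to its left, z up, the work surface at z = 0. Lengths are in m, angles in degrees, forces in N, time in s.
With the tool pointing down it reaches from about 0.4 to 0.825 m from the base axis. Payload 7 kg.
Tool frame: the origin (TCP) lies at the very end of the fingers, on their centre line; the grasp point (between the pads) lies 19 mm behind it; z points along the fingers, y is the line along which they close (so a half turn about z gives the same grasp; the last joint's range is limited). The gripper opens to 88 mm and grips with 3 to 60 N. Pads are 19 mm wide; open, the fingers measure 130 mm over their backs; the gripper's body (78 mm by 193 mm) begins 47 mm behind the grasp point.
Start: joints at [-50.529, 20.546, 0.682, 0, -70.136, -16.507], TCP at [0.263, -0.621, 0.227] pointing down, gripper open.
Joint ranges: [-176.03, 176.03], [-82.01, 121.73], [-58.28, 71.71], [-173.87, 95.51], [-174.79, -0.11], [-173.66, 173.66]. Speed limits (degrees/s): [136.94, 136.94, 172.46, 180, 180, 180].

INTERFACE

Orientations are given as [roll, pitch, yaw] about the fixed x, y, z axes, in that order (R = Rz(yaw) Ry(pitch) Rx(roll)).
In Python, from plant import ctrl, cams, workorder gives the robot as it stands.
- The arm moves only by the tool play_rows, never from a script. Its argument "motion" is a list of rows, each an object of numbers: "x", "y", "z": the shift along the tool's x, y, z normalised to -1 to 1, where 1 is 0.025 m; "rx", "ry", "rz": the turn, a rotation vector about the tool's x, y, z normalised to -1 to 1, where 1 is 4 degrees. A call has 1 to 20 rows; each row shifts and turns the commanded pose from where the row before left it, along the tool's axes as they then stand; what a row does not reach is not made up. A row lasts 1/8 s, in which the tool goes at most 62.5 mm and 10.7 degrees, less where a joint would pass 70% of its speed; a pose out of reach is approached as far as the arm can. A call with a number of a shift or a turn outside -1 to 1 is refused whole. A call with a gripper value outside its range is refused whole. "fingers" is the opening, from -1 (shut) to 1 (fully open), set as the call begins (left out, the last holds). The fingers move at their own pace and stop on an object; the grip force is fixed at half the most. Time passes only in rows, so rows that do not move let the fingers close. It gives the time, the measured TCP pose, the force, the opening and the grip force at its end, in the units of the state.
- ctrl.get_obs(): the state, without advancing time (a new reading comes with each control period).
- cams.snapshot(name): name is "scene" or "side" or "wrist"; returns the picture (480x640x3 uint8, blue, green, red); there is no depth.
- cams.get_calibration(name): a dict with "vertical_fov" (degrees; the focal length in pixels is half the picture's height over the tangent of half this angle, whatever the lens; pixels are square), "cx", "cy" (the principal point, pixels), "position" and "rotation" of the camera in the world. Camera axes: x right, y up, looking along -z (the intrinsics and any distortion apply to the point x, -y, -z); pixel columns grow to the right and rows downward; lengths in m; the calibration is good to about 2 mm. A picture is of the moment at which its call begins: read the wrist's pose just before it. get_calibration takes no time and is no camera call; for the wrist camera it gives the pose at the moment of the call.
- workorder.close_job(): hands the job in; it is judged then, once.
The state is a dict: "clock": time; "joint_pos": joint angles; "qvel": joint speeds; "tau": joint torques, N m; "tool_pos": TCP position; "orientation": TCP orientation; "force": force on the tool from outside, world axes, zero at the start; "moment": the same for the moment, N m; "opening": finger opening in m; "gripper_force": force on a finger pad.
Only numpy, scipy, OpenCV 4.12 (cv2) and the standard library are available. Lean on these libraries where they do the work, as an engineer would, in place of code of your own. Each camera call takes 0.05 s, during which the arm holds its last target. There are 200 camera calls.

TASK

Take the longer of the two round brass bars out of the wooden cradle, lay it (do not drop it) in the two V rests of the grey stop jig and let go of it. Then slide the jig's jaw up by its black grip until the bar is trapped lengthways between the fixed stop and the jaw, touching both. Leave the shorter bar lying in the cradle, never let a bar fall on the bench, and do not disturb the bottle and the round tin that stand near.

Things in the scene. Friction and masses are not known exactly. Their poses are not given: they have to be found in the camera images.
- cradle: fixed dark wooden cradle, base 104 (x) x 150 (y) x 12 mm; origin under its centre, z up. Bars lie along its x at y = +40 and -40 mm (which is which varies), axis 50 mm above the bench, in shallow notches (sides rise 25 degrees: a sideways push rolls a bar out) at x = +32 and -32 mm, 12 mm thick, 19 mm to each side, 46 mm high. Between them 52 mm of x is clear for fingers, down to the base.
- long_bar: the longer brass bar, round, 22 mm diameter, 130 mm long, about 0.36 kg (varies by a third), loose. Origin at its centre, on its axis; its x runs along the bar. Both ends are alike; it may have rolled about x.
- short_bar: the shorter brass bar, round, 22 mm diameter, 90 mm long, about 0.25 kg, loose. Origin at its centre, on its axis; its x runs along the bar.
- jig: fixed grey stop jig, base x -107 to +155 mm, 70 mm wide, 10 mm high; origin on its underside, z up, x along the bar's place. Aluminium V rests (90 degree V, 12 mm thick, 19 mm to each side, 49 mm high) at x = -50 and +20 mm; between them 58 mm is clear for fingers, down to the base. A bar lying in both has its axis at y = 0, z = 50 mm; the long bar against the stop has its centre at x = -15 mm.
- stop_face (a point): on the face of the jig's fixed stop (upright dark steel plate, 44 mm wide, 66 mm high), at the height of the bar's axis: jig x = -80, y = 0, z = 50 mm. The end of the bar must touch it.
- jaw (a joint): sliding jaw of the jig, m: 0 = open, its 24 mm round face at jig x = +85 mm; grows as it slides towards the stop (jig -x), face at 85 mm minus the value, travel 0.060. It meets the long bar standing against the stop at 0.035. It slides at about 3 N, stays where it is left, and can push a bar along the rests (a few N more).
- jaw_grip (a point): centre of the top of the jaw's black grip: upright block 18 mm wide (jig y) x 30 mm (jig x), z = 42 to 95 mm, to pinch across the 18 mm from above. It lies 43 mm behind the jaw's face and moves with the jaw. Carriage below: 50 mm wide, top at 42 mm. The head plate ahead of it is 66 mm high, its rear side 23 mm from the grip's centre.
- bottle: dark red dropper bottle with a white nozzle, 42 mm diameter, 115 mm high, standing loose; origin at the centre of its underside.
- round_tin: white round tin, 46 mm diameter, 26 mm high, standing loose; origin at the centre of its underside.

How it is judged:
By the outcome, as a careful person would: the job done as asked, in the order asked, and still so for the second after the job is handed in, with the robot touching nothing.
It also fails if it takes over 54 s, if anything falls off the work surface, if the arm or the gripper's body presses on something with over 40 N, if the wrist force passes 120 N, or if a joint passes its speed limit or range.

## Working session

There is one attempt and no reset: what is moved stays moved. The work goes in short steps, Python scripts to look and compute and a tool call to move; the robot and the scene stay as the last step left them, time stands still between calls to the robot, and variables do not carry over. Pictures are saved under pics/ and viewed, at most 13 in all, crops included, and the job is handed in when it is done.

Besides the shell and the picture viewer there is one more tool, called after "Call:" as name([rows], argument=value, ...), one row to a line, values as JSON. play_rows: Moves the arm, as the interface text tells. Its arguments: {"type":"object","properties":{"motion":{"type":"array"},"fingers":{"type":"number"}},"required":["motion"]}

```bash
mkdir -p pics; ls
python3 - <<'E'
from plant import ctrl,cams
import cv2
for n in ("scene","side"):
    cv2.imwrite(f"pics/{n}0.png",cams.snapshot(n)); print(n,cams.get_calibration(n))
print(cams.get_calibration("wrist"));print(ctrl.get_obs())
E
```

```text
pics
scene {'vertical_fov': 53.06569782955079, 'cx': 319.910106953695, 'cy': 240.9240542794913, 'position': array([0.12697663, 0.84166078, 0.72393485]), 'rotation': array([  52.41580241,   -1.08435875, -150.17014886])}
side {'vertical_fov': 56.75822770733738, 'cx': 323.1444959501952, 'cy': 238.3791548217452, 'position': array([0.09357031, 0.80986507, 0.48665094]), 'rotation': array([  63.88267243,   -0.54891833, -148.67444417])}
{'vertical_fov': 69.3644410868426, 'cx': 323.599261817112, 'cy': 241.2962472826685, 'position': array([ 0.19470521, -0.65021789,  0.38439391]), 'rotation': array([-1.60448674e+01, -5.46931175e-02,  1.13018065e+02])}
{'clock': 0.1, 'joint_pos': array([-5.05299697e+01,  2.05880179e+01,  6.39458522e-01, -1.65098412e-02,
       -7.01382901e+01, -1.65068823e+01]), 'qvel': array([-1.78985224e-05, -1.83214652e-02, -6.36287251e-03,  1.20338881e-01,
       -9.83360524e-03,  3.99422067e-02]), 'tau': array([-2.66869734e-03, -5.84161627e+01,  2.93753636e+01,  7.01552063e+00,
        1.02051330e-02, -6.10139523e-05]), 'tool_pos': array([ 0.26313509, -0.62111434,  0.22571582]), 'orientation': array([ 1.79912320e+02, -9.79716067e-03, -1.57042466e+02]), 'force': array([-0.68839192,  0.38941307, -0.54539795]), 'moment': array([-0.00123012,  0.00437104,  0.02886301]), 'gripper_force': 0.0, 'opening': 0.08743562278099376}
```

View pics/scene0.png

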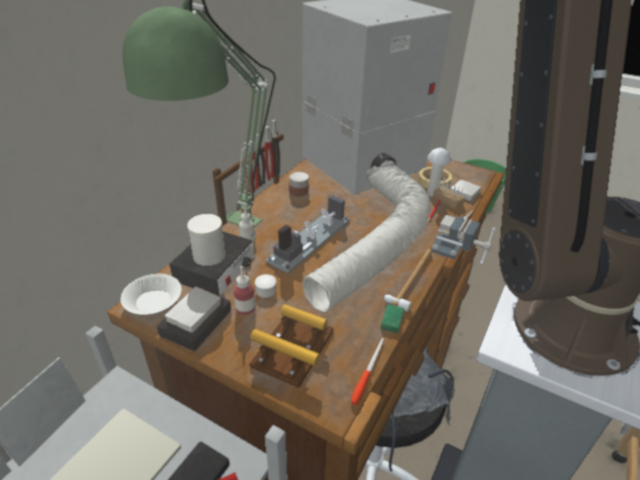

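View pics/side0.png

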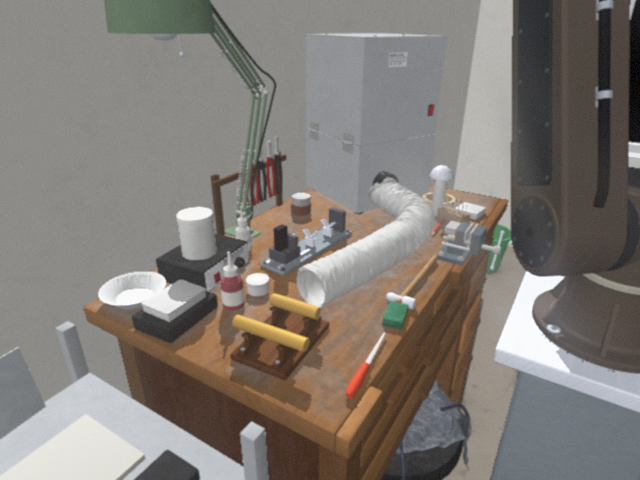

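Long bar (scene) spans about (255,337)–(316,357), short bar (284,313)–(325,323). The jig runs from its jaw end (272,258) to its stop (340,208). The bottle is at (244,290), the tin at (265,287). I'll get rough positions from these, then refine with the wrist camera.

```bash
cat > h.py <<'E'
import numpy as np, cv2
from scipy.spatial.transform import Rotation as R
from plant import ctrl,cams
def cam(n):
    c=cams.get_calibration(n); f=240/np.tan(np.radians(c['vertical_fov']/2))
    return f,c['cx'],c['cy'],np.array(c['position']),R.from_euler('xyz',c['rotation'],degrees=True).as_matrix()
def onz(c,u,v,z):
    f,cx,cy,p,M=c; d=M@np.array([(u-cx)/f,-(v-cy)/f,-1]); return p+d*(z-p[2])/d[2]
def proj(c,P):
    f,cx,cy,p,M=c; q=(np.atleast_2d(P)-p)@M; return np.c_[cx+f*q[:,0]/-q[:,2],cy-f*q[:,1]/-q[:,2]]
E
python3 - <<'E'
from h import *
np.set_printoptions(precision=3,suppress=True)
s=cam("scene")
for n,u,v,z in [("Lend1",255,333,.055),("Lend2",317,356,.05),("Send1",284,309,.055),("Send2",325,321,.05),("jigbase jaw-left",269,258,.01),("jigbase jaw-near",277,268,.01),("jigbase right",347,226,.01),("stop top",337,199,.066),("grip top",289,230,.095),("bottle base",244,308,0),("tin top",265,280,.026),("hose mouth",317,300,.03),("hose mouthtop",318,278,.08),("lamp foot",243,215,0),("black box front corner",225,300,0),("jar",300,195,0)]: print(n,onz(s,u,v,z))
c=cam("wrist");o=ctrl.get_obs()
M=R.from_euler('xyz',o['orientation'],degrees=True).as_matrix()
print("cam in tool",M.T@(c[3]-o['tool_pos']),"\n",M.T@c[4])
a=cv2.imread("pics/scene0.png")
A=cv2.resize(a[290:390,230:340],None,fx=3.6,fy=3.6,interpolation=3);B=cv2.resize(a[185:285,255:365],None,fx=3.6,fy=3.6,interpolation=3)
cv2.imwrite("pics/crop0.png",np.hstack([A,B]))
E
```

```text
Lend1 [0.513 0.381 0.055]
Lend2 [0.391 0.365 0.05 ]
Send1 [0.501 0.303 0.055]
Send2 [0.42  0.286 0.05 ]
jigbase jaw-left [0.645 0.148 0.01 ]
jigbase jaw-near [0.61  0.168 0.01 ]
jigbase right [ 0.549 -0.06   0.01 ]
stop top [ 0.591 -0.08   0.066]
grip top [0.601 0.128 0.095]
bottle base [0.604 0.299 0.   ]
tin top [0.599 0.229 0.026]
hose mouth [0.471 0.227 0.03 ]
hose mouthtop [0.476 0.217 0.08 ]
lamp foot [0.813 0.027 0.   ]
black box front corner [0.653 0.301 0.   ]
jar [ 0.736 -0.136  0.   ]
cam in tool [ 0.074  0.    -0.159] 
 [[ 0.001  0.961  0.277]
 [ 1.    -0.001  0.   ]
 [ 0.001  0.277 -0.961]]
```

View pics/crop0.png

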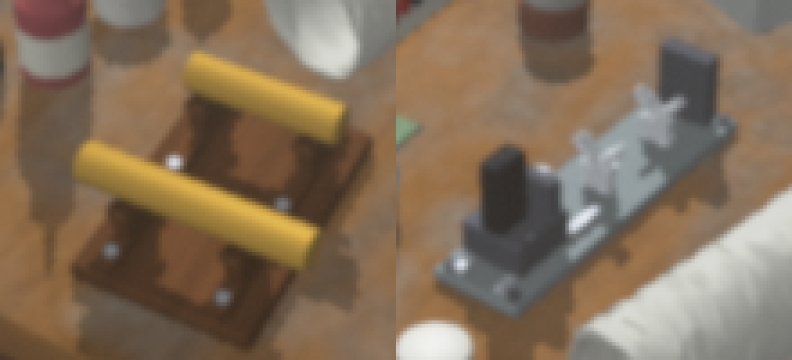

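```bash
cat >> h.py <<'E'
np.set_printoptions(precision=4,suppress=True)
def go(x,y,z,yaw=None):
    "prints shift in tool axes (after turning to yaw), in units of rows"
    o=ctrl.get_obs();p=o['tool_pos'];y0=o['orientation'][2]
    yw=y0 if yaw is None else yaw
    d=R.from_euler('xyz',[180,0,yw],degrees=True).as_matrix().T@(np.array([x,y,z])-p)
    t=-((yw-y0+180)%360-180)
    print("pos",p,"rpy",o['orientation'],"clock",o['clock'],"F",o['force'],"open",o['opening'])
    print("rz deg",round(t,2),"units",round(t/4,2),"| xyz units",d/.025)
E
python3 - <<'E'
from h import *
a,b=cam("scene"),cam("side")
def tri(u,v):
    A=[];B=[]
    for c,(x,y) in ((a,u),(b,v)):
        d=c[4]@np.array([(x-c[1])/c[0],-(y-c[2])/c[0],-1]);d/=np.linalg.norm(d);P=np.eye(3)-np.outer(d,d);A.append(P);B.append(P@c[3])
    return np.linalg.lstsq(np.vstack(A),np.hstack(B),rcond=None)[0]
for n,u,v in [("lampL",(125,85),(104,31)),("lampR",(228,82),(214,28)),("lamp elbow",(271,78),(271,78)),("hose mouth top",(318,278),(314,262)),("hose mouth bottom",(318,307),(314,301)),("knob",(440,152),(442,168)),("white cup",(207,220),(197,212)),("bottle tip",(244,260),(230,253)),("grip",(289,228),(280,228))]: print(n,tri(u,v))
go(.36,-.40,.30,-171); M=R.from_euler('xyz',[180,0,-171],degrees=True).as_matrix()
P=[np.array(p) for p in ((.263,-.621,.226),(.46,-.12,.33),(.46,.34,.22))]
for i in (0,1): print(M.T@(P[i+1]-P[i])/.025)
E
```

```text
lampL [0.7161 0.379  0.4707]
lampR [0.5893 0.2955 0.4755]
lamp elbow [0.7171 0.0038 0.3739]
hose mouth top [0.4564 0.2441 0.1108]
hose mouth bottom [0.4597 0.2372 0.025 ]
knob [ 0.4134 -0.3219  0.1406]
white cup [0.7315 0.2396 0.1414]
bottle tip [0.6324 0.2557 0.0854]
grip [0.6097 0.1224 0.0922]
pos [ 0.2631 -0.6211  0.2257] rpy [ 179.9123   -0.0098 -157.0425] clock 0.1 F [-0.6884  0.3894 -0.5454] open 0.08743562278099376
rz deg 13.96 units 3.49 | xyz units [-5.2105  8.1296 -2.9714]
[-10.9179  18.5606  -4.16  ]
[-2.8784 18.1735  4.4   ]
```

Call:
play_rows([
  {"z":-1,"rz":0.87},
  {"z":-1,"rz":0.87},
  {"z":-1,"rz":0.87},
  {"z":-1,"rz":0.87},
  {"x":-0.68,"y":1},
  {"x":-0.68,"y":1},
  {"x":-0.68,"y":1},
  {"x":-0.68,"y":1},
  {"x":-0.68,"y":1},
  {"x":-0.68,"y":1},
  {"x":-0.68,"y":1},
  {"x":-0.68,"y":1},
  {"x":-0.68,"y":1},
  {"x":-0.68,"y":1},
  {"x":-0.68,"y":1},
  {"x":-0.68,"y":1},
  {"x":-0.68,"y":1},
  {"x":-0.68,"y":1},
  {"x":-0.68,"y":1},
  {"x":-0.68,"y":1},
])

```text
$.motion[0]: bad value
```

Call:
play_rows([
  {"x":-0.1,"y":1},
  {"x":-0.1,"y":1},
  {"x":-0.1,"y":1},
  {"x":-0.1,"y":1},
  {"x":-0.1,"y":1},
  {"x":-0.1,"y":1},
  {"x":-0.1,"y":1},
  {"x":-0.1,"y":1},
  {"x":-0.1,"y":1},
  {"x":-0.1,"y":1},
  {"x":-0.1,"y":1},
  {"x":-0.1,"y":1},
  {"x":-0.1,"y":1},
  {"x":-0.1,"y":1,"z":0.8},
  {"x":-0.1,"y":1,"z":0.8},
  {"x":-0.1,"y":1,"z":0.8},
  {"x":-0.1,"y":1,"z":0.8},
  {"x":-0.1,"y":1,"z":0.8},
])

```text
$.motion[0]: bad value
```

Run:
```python
from h import *
go(.455,.34,.2)
c=cam("wrist"); im=cams.snapshot("wrist"); cv2.imwrite("pics/w1.png",im); np.save("w1.npy",np.array(c,dtype=object),allow_pickle=True)
```

```text
pos [ 0.2631 -0.6211  0.2257] rpy [ 179.9123   -0.0098 -157.0425] clock 0.1 F [-0.6884  0.3894 -0.5454] open 0.08743562278099376
rz deg -0.0 units -0.0 | xyz units [-22.062   32.4061   1.0286]
```

View pics/w1.png

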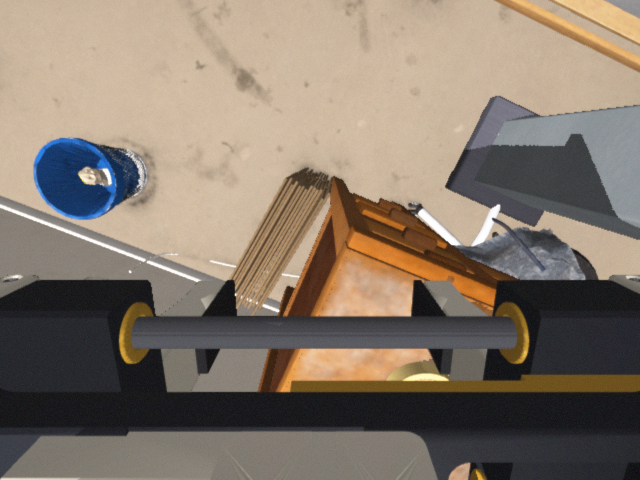

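The wrist view shows floor and bench corner only, because the move was refused (rows probably need all keys). Retrying with full rows.

Call:
play_rows([
  {"x":0,"y":0,"z":-1,"rx":0,"ry":0,"rz":0.87},
  {"x":0,"y":0,"z":-1,"rx":0,"ry":0,"rz":0.87},
  {"x":0,"y":0,"z":-1,"rx":0,"ry":0,"rz":0.87},
  {"x":0,"y":0,"z":-1,"rx":0,"ry":0,"rz":0.87},
])

```text
clock: 0.65
tool_pos: [0.2633, -0.6213, 0.327]
orientation: [180.0, -0.0, -171.1]
force: [0.4, -0.5, 0.3]
opening: 0.0876
gripper_force: 0.0
```

Call:
play_rows([
  {"x":-0.66,"y":0.965,"z":0,"rx":0,"ry":0,"rz":0},
  {"x":-0.66,"y":0.965,"z":0,"rx":0,"ry":0,"rz":0},
  {"x":-0.66,"y":0.965,"z":0,"rx":0,"ry":0,"rz":0},
  {"x":-0.66,"y":0.965,"z":0,"rx":0,"ry":0,"rz":0},
  {"x":-0.66,"y":0.965,"z":0,"rx":0,"ry":0,"rz":0},
  {"x":-0.66,"y":0.965,"z":0,"rx":0,"ry":0,"rz":0},
  {"x":-0.66,"y":0.965,"z":0,"rx":0,"ry":0,"rz":0},
  {"x":-0.66,"y":0.965,"z":0,"rx":0,"ry":0,"rz":0},
  {"x":-0.66,"y":0.965,"z":0,"rx":0,"ry":0,"rz":0},
  {"x":-0.66,"y":0.965,"z":0,"rx":0,"ry":0,"rz":0},
  {"x":-0.66,"y":0.965,"z":0,"rx":0,"ry":0,"rz":0},
  {"x":-0.66,"y":0.965,"z":0,"rx":0,"ry":0,"rz":0},
  {"x":-0.66,"y":0.965,"z":0,"rx":0,"ry":0,"rz":0},
  {"x":-0.66,"y":0.965,"z":0,"rx":0,"ry":0,"rz":0},
  {"x":-0.66,"y":0.965,"z":0,"rx":0,"ry":0,"rz":0},
  {"x":-0.66,"y":0.965,"z":0,"rx":0,"ry":0,"rz":0},
  {"x":-0.66,"y":0.965,"z":0,"rx":0,"ry":0,"rz":0},
  {"x":-0.66,"y":0.965,"z":0,"rx":0,"ry":0,"rz":0},
  {"x":-0.66,"y":0.965,"z":0,"rx":0,"ry":0,"rz":0},
])

```text
clock: 3.02
tool_pos: [0.501, -0.1186, 0.3264]
orientation: [180.0, -0.0, -171.0]
force: [0.5, -1.4, -0.1]
opening: 0.0877
gripper_force: 0.0
```

Call:
play_rows([
  {"x":-0.18,"y":0.97,"z":0,"rx":0,"ry":0,"rz":0},
  {"x":-0.18,"y":0.97,"z":0,"rx":0,"ry":0,"rz":0},
  {"x":-0.18,"y":0.97,"z":0,"rx":0,"ry":0,"rz":0},
  {"x":-0.18,"y":0.97,"z":0,"rx":0,"ry":0,"rz":0},
  {"x":-0.18,"y":0.97,"z":0,"rx":0,"ry":0,"rz":0},
  {"x":-0.18,"y":0.97,"z":0,"rx":0,"ry":0,"rz":0},
  {"x":-0.18,"y":0.97,"z":0,"rx":0,"ry":0,"rz":0},
  {"x":-0.18,"y":0.97,"z":0,"rx":0,"ry":0,"rz":0},
  {"x":-0.18,"y":0.97,"z":0,"rx":0,"ry":0,"rz":0},
  {"x":-0.18,"y":0.97,"z":0,"rx":0,"ry":0,"rz":0},
  {"x":-0.18,"y":0.97,"z":0,"rx":0,"ry":0,"rz":0},
  {"x":-0.18,"y":0.97,"z":0,"rx":0,"ry":0,"rz":0},
  {"x":-0.18,"y":0.97,"z":0.7,"rx":0,"ry":0,"rz":0},
  {"x":-0.18,"y":0.97,"z":0.7,"rx":0,"ry":0,"rz":0},
  {"x":-0.18,"y":0.97,"z":0.7,"rx":0,"ry":0,"rz":0},
  {"x":-0.18,"y":0.97,"z":0.7,"rx":0,"ry":0,"rz":0},
  {"x":-0.18,"y":0.97,"z":0.7,"rx":0,"ry":0,"rz":0},
  {"x":-0.18,"y":0.97,"z":0.7,"rx":0,"ry":0,"rz":0},
  {"x":-0.18,"y":0.97,"z":0,"rx":0,"ry":0,"rz":0},
  {"x":0,"y":0,"z":0,"rx":0,"ry":0,"rz":0},
])

```text
clock: 5.52
tool_pos: [0.5131, 0.3512, 0.2214]
orientation: [-180.0, 0.0, -170.9]
force: [-0.8, -0.5, -0.5]
opening: 0.0875
gripper_force: 0.0
```

Run:
```python
from h import *
go(.455,.36,.2)
c=cam("wrist"); im=cams.snapshot("wrist"); cv2.imwrite("pics/w2.png",im)
import pickle; pickle.dump(c,open("w2.pkl","wb"))
```

```text
pos [0.5131 0.3512 0.2214] rpy [-179.9829    0.012  -170.8628] clock 5.525 F [-0.7913 -0.533  -0.5037] open 0.0874666409129939
rz deg -0.0 units -0.0 | xyz units [2.2396 0.7167 0.8561]
```

View pics/w2.png

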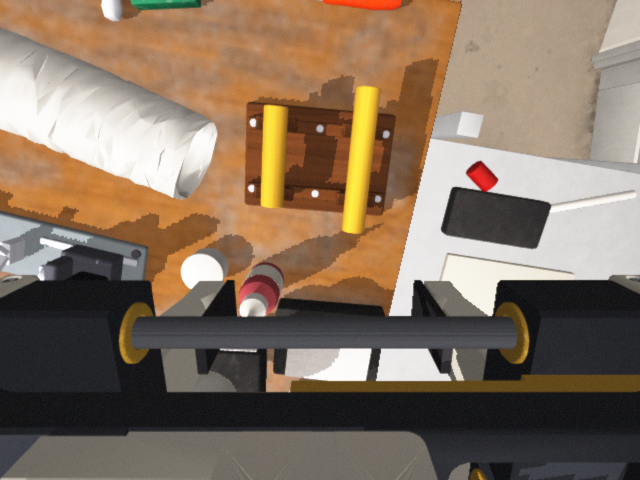

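The long bar spans (368,88)–(352,232), right of the short one at (275,106)–(272,206). The cradle screws are at (253,123), (386,133), (251,188) and (378,199). Segmenting the bars now.

```bash
cat >> h.py <<'E'
def bars(im,c,box=(0,280),z=.05,sat=150):
    h=cv2.cvtColor(im,cv2.COLOR_BGR2HSV); m=cv2.inRange(h,(18,sat,90),(35,255,255)); m[:box[0]]=0; m[box[1]:]=0
    for k in cv2.findContours(m,0,2)[0]:
        if cv2.contourArea(k)<600: continue
        r=cv2.minAreaRect(k); p=cv2.boxPoints(r); s=sorted([(np.linalg.norm(p[i]-p[(i+1)%4]),i) for i in range(4)])
        e=[(p[i]+p[(i+1)%4])/2 for _,i in s[:2]]
        w=[onz(c,*q,z) for q in e]; d=w[0]-w[1]
        print("ends px",e,"\n  world",w,"mid",(w[0]+w[1])/2,"len",np.linalg.norm(d),"yaw",np.degrees(np.arctan2(d[1],d[0]))%180)
E
python3 - <<'E'
from h import *
import pickle; c=pickle.load(open("w2.pkl","rb")); im=cv2.imread("pics/w2.png")
bars(im,c)
q=[onz(c,u,v,.012) for u,v in ((253,123),(386,133),(251,188),(378,199),(320,128),(315,193))]
q=np.array(q);print(q[:4],q[:4].mean(0), (q[4]+q[5])/2)
for a,b in ((0,2),(1,3),(4,5)):
    d=q[a]-q[b];print("x-dir yaw",np.degrees(np.arctan2(d[1],d[0]))%180,np.linalg.norm(d))
for n,u,v,z in (("bottle tip",248,310,.115),("tin",205,268,.026),("hose",198,120,.08),("jig corner",146,250,.01)): print(n,onz(c,u,v,z))
E
```

```text
ends px [array([275.4074, 104.1865], dtype=float32), array([271.8551, 207.2019], dtype=float32)] 
  world [array([0.4151, 0.292 , 0.05  ]), array([0.5078, 0.2999, 0.05  ])] mid [0.4614 0.2959 0.05  ] len 0.0929705359555467 yaw 4.882129744062524
ends px [array([367.8004,  85.5758], dtype=float32), array([352.8999, 233.0909], dtype=float32)] 
  world [array([0.387 , 0.3701, 0.05  ]), array([0.5206, 0.3817, 0.05  ])] mid [0.4538 0.3759 0.05  ] len 0.1340809875083942 yaw 4.943101460147432
[[0.4335 0.2664 0.012 ]
 [0.4215 0.4004 0.012 ]
 [0.4987 0.2711 0.012 ]
 [0.4887 0.4061 0.012 ]] [0.4606 0.336  0.012 ] [0.4603 0.3362 0.012 ]
x-dir yaw 4.116210202903716 0.06540699491544123
x-dir yaw 4.783588860954296 0.06742847720959554
x-dir yaw 4.406446446173419 0.06588059582121722
bottle tip [0.5848 0.2983 0.115 ]
tin [0.5908 0.2332 0.026 ]
hose [0.4395 0.2353 0.08  ]
jig corner [0.5867 0.1618 0.01  ]
```

```bash
python3 -c "
from h import *
go(.4543,.3757,.12,-175.1); go(.4543,.3757,.034,-175.1)"
```

```text
pos [0.5131 0.3503 0.2218] rpy [-179.9959    0.0239 -170.8906] clock 5.575 F [0.069  0.6221 0.5658] open 0.08752841417527117
rz deg 4.21 units 1.05 | xyz units [2.2573 1.2138 4.0712]
pos [0.5131 0.3503 0.2218] rpy [-179.9959    0.0239 -170.8906] clock 5.575 F [0.069  0.6221 0.5658] open 0.08752841417527117
rz deg 4.21 units 1.05 | xyz units [2.2573 1.2138 7.5112]
```

Call:
play_rows([
  {"x":0,"y":0,"z":0,"rx":0,"ry":0,"rz":0.53},
  {"x":0,"y":0,"z":0,"rx":0,"ry":0,"rz":0.52},
  {"x":0.75,"y":0.4,"z":0.8,"rx":0,"ry":0,"rz":0},
  {"x":0.75,"y":0.4,"z":0.8,"rx":0,"ry":0,"rz":0},
  {"x":0.76,"y":0.41,"z":0.8,"rx":0,"ry":0,"rz":0},
  {"x":0,"y":0,"z":0.8,"rx":0,"ry":0,"rz":0},
  {"x":0,"y":0,"z":0.8,"rx":0,"ry":0,"rz":0},
  {"x":0,"y":0,"z":0,"rx":0,"ry":0,"rz":0},
], fingers=0.27)

```text
clock: 6.58
tool_pos: [0.4536, 0.3732, 0.1207]
orientation: [-179.9, -0.1, -175.3]
force: [-0.7, 0.2, 0.3]
opening: 0.0557
gripper_force: 0.0
```

Run:
```python
from h import *
go(.4543,.3757,.034,-175.1)
c=cam("wrist"); im=cams.snapshot("wrist"); cv2.imwrite("pics/w3.png",im)
print(proj(c,[[.4543,.3757,.061],[.39,.370,.05]]))
bars(im,c,(0,480))
```

```text
pos [0.4536 0.3732 0.1207] rpy [-179.8999   -0.0896 -175.2529] clock 6.575 F [-0.7091  0.1613  0.2946] open 0.05565320792157919
rz deg -0.15 units -0.04 | xyz units [-0.0378  0.096   3.4663]
[[327.1271 259.5397]
 [326.8245 159.1219]]
ends px [array([608., 383.], dtype=float32), array([216., 383.], dtype=float32)] 
  world [array([0.5406, 0.6025, 0.05  ]), array([0.5667, 0.2986, 0.05  ])] mid [0.5536 0.4505 0.05  ] len 0.3050683128752606 yaw 94.90344940773593
ends px [array([446.4759, 302.7104], dtype=float32), array([451.5173, 363.2069], dtype=float32)] 
  world [array([0.4837, 0.4651, 0.05  ]), array([0.5334, 0.4781, 0.05  ])] mid [0.5085 0.4716 0.05  ] len 0.051414442292843456 yaw 14.64619784868529
ends px [array([200.1302, 302.7217], dtype=float32), array([196.677, 363.153], dtype=float32)] 
  world [array([0.4988, 0.2872, 0.05  ]), array([0.55  , 0.2838, 0.05  ])] mid [0.5244 0.2855 0.05  ] len 0.05127960901727605 yaw 176.2642648693085
ends px [array([205.4158, 188.6584], dtype=float32), array([216.9901, 304.401 ], dtype=float32)] 
  world [array([0.4156, 0.2918, 0.05  ]), array([0.4991, 0.2994, 0.05  ])] mid [0.4574 0.2956 0.05  ] len 0.08381638246491396 yaw 5.182531389070846
ends px [array([327.5, 157. ], dtype=float32), array([327.5   , 315.9999], dtype=float32)] 
  world [array([0.3886, 0.3703, 0.05  ]), array([0.5016, 0.3802, 0.05  ])] mid [0.4451 0.3752 0.05  ] len 0.11338840535612672 yaw 4.984361690197005
```

View pics/w3.png

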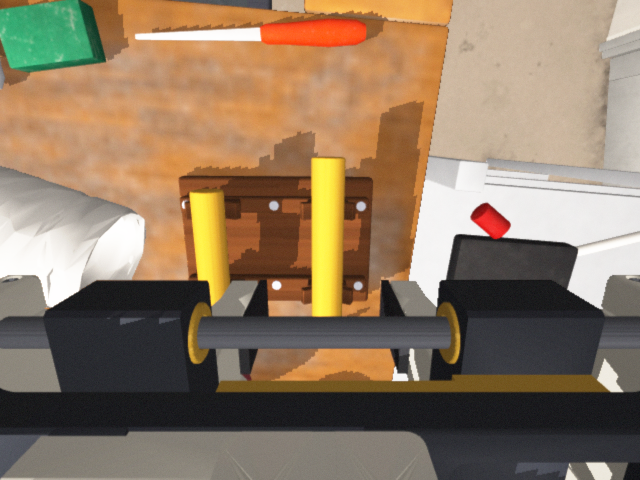

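The bar is centred between the fingers at column 327, with the short bar clear at 195–228. Descending and gripping.

Call:
play_rows([
  {"x":-0.03,"y":0.1,"z":0.6,"rx":0,"ry":0,"rz":-0.04},
  {"x":0,"y":0,"z":0.6,"rx":0,"ry":0,"rz":0},
  {"x":0,"y":0,"z":0.6,"rx":0,"ry":0,"rz":0},
  {"x":0,"y":0,"z":0.6,"rx":0,"ry":0,"rz":0},
  {"x":0,"y":0,"z":0.6,"rx":0,"ry":0,"rz":0},
  {"x":0,"y":0,"z":0.45,"rx":0,"ry":0,"rz":0},
  {"x":0,"y":0,"z":0,"rx":0,"ry":0,"rz":0},
])

```text
clock: 7.5
tool_pos: [0.4542, 0.3763, 0.0342]
orientation: [-179.9, -0.1, -175.0]
force: [0.5, 0.4, -0.5]
opening: 0.0556
gripper_force: 0.0
```

Call:
play_rows([
  {"x":0,"y":0,"z":0,"rx":0,"ry":0,"rz":0},
  {"x":0,"y":0,"z":0,"rx":0,"ry":0,"rz":0},
  {"x":0,"y":0,"z":0,"rx":0,"ry":0,"rz":0},
  {"x":0,"y":0,"z":0,"rx":0,"ry":0,"rz":0},
  {"x":0,"y":0,"z":0,"rx":0,"ry":0,"rz":0},
  {"x":0,"y":0,"z":0,"rx":0,"ry":0,"rz":0},
], fingers=-1)

```text
clock: 8.25
tool_pos: [0.4547, 0.3758, 0.0356]
orientation: [-179.9, -0.0, -175.0]
force: [1.1, -5.2, 4.9]
opening: 0.0213
gripper_force: 30.0
```

Call:
play_rows([
  {"x":0,"y":0,"z":-0.5,"rx":0,"ry":0,"rz":0},
  {"x":0,"y":0,"z":-1,"rx":0,"ry":0,"rz":0},
  {"x":0,"y":0,"z":-1,"rx":0,"ry":0,"rz":0},
  {"x":0,"y":0,"z":-1,"rx":0,"ry":0,"rz":0},
  {"x":0,"y":0,"z":-1,"rx":0,"ry":0,"rz":0},
  {"x":0,"y":0,"z":-1,"rx":0,"ry":0,"rz":0},
  {"x":0,"y":0,"z":-1,"rx":0,"ry":0,"rz":-1},
  {"x":0,"y":0,"z":-1,"rx":0,"ry":0,"rz":-1},
  {"x":0,"y":0,"z":0,"rx":0,"ry":0,"rz":-1},
  {"x":0,"y":0,"z":0,"rx":0,"ry":0,"rz":-1},
  {"x":0,"y":0,"z":0,"rx":0,"ry":0,"rz":-1},
  {"x":0,"y":0,"z":0,"rx":0,"ry":0,"rz":-1},
  {"x":0,"y":0,"z":0,"rx":0,"ry":0,"rz":-1},
  {"x":0,"y":0,"z":0,"rx":0,"ry":0,"rz":-1},
  {"x":0,"y":0,"z":0,"rx":0,"ry":0,"rz":-1},
  {"x":0,"y":0,"z":0,"rx":0,"ry":0,"rz":-1},
  {"x":0,"y":0,"z":0,"rx":0,"ry":0,"rz":-1},
  {"x":0,"y":0,"z":0,"rx":0,"ry":0,"rz":-1},
  {"x":0,"y":0,"z":0,"rx":0,"ry":0,"rz":-1},
  {"x":0,"y":0,"z":0,"rx":0,"ry":0,"rz":-1},
])

```text
clock: 10.75
tool_pos: [0.4539, 0.3769, 0.2228]
orientation: [179.9, -0.0, -118.9]
force: [-1.0, 0.2, -4.7]
opening: 0.0213
gripper_force: 30.0
```

```bash
python3 -c "
from h import *
go(.51,.12,.22,-93)"
```

```text
pos [0.4539 0.3769 0.2228] rpy [ 179.947    -0.0186 -118.8661] clock 10.75 F [-1.0079  0.1636 -4.6576] open 0.021260593040076103
rz deg -25.87 units -6.47 | xyz units [10.1426 -2.7777  0.1102]
```

Call:
play_rows([
  {"x":0,"y":0,"z":0,"rx":0,"ry":0,"rz":-0.93},
  {"x":0,"y":0,"z":0,"rx":0,"ry":0,"rz":-0.92},
  {"x":0,"y":0,"z":0,"rx":0,"ry":0,"rz":-0.92},
  {"x":0,"y":0,"z":0,"rx":0,"ry":0,"rz":-0.92},
  {"x":0,"y":0,"z":0,"rx":0,"ry":0,"rz":-0.92},
  {"x":0,"y":0,"z":0,"rx":0,"ry":0,"rz":-0.92},
  {"x":0,"y":0,"z":0,"rx":0,"ry":0,"rz":-0.92},
  {"x":0.92,"y":-0.25,"z":0,"rx":0,"ry":0,"rz":0},
  {"x":0.92,"y":-0.25,"z":0,"rx":0,"ry":0,"rz":0},
  {"x":0.92,"y":-0.25,"z":0,"rx":0,"ry":0,"rz":0},
  {"x":0.92,"y":-0.25,"z":0,"rx":0,"ry":0,"rz":0},
  {"x":0.92,"y":-0.25,"z":0,"rx":0,"ry":0,"rz":0},
  {"x":0.92,"y":-0.25,"z":0,"rx":0,"ry":0,"rz":0},
  {"x":0.92,"y":-0.25,"z":0,"rx":0,"ry":0,"rz":0},
  {"x":0.92,"y":-0.25,"z":0,"rx":0,"ry":0,"rz":0},
  {"x":0.92,"y":-0.25,"z":0,"rx":0,"ry":0,"rz":0},
  {"x":0.92,"y":-0.25,"z":0,"rx":0,"ry":0,"rz":0},
  {"x":0.92,"y":-0.25,"z":0,"rx":0,"ry":0,"rz":0},
  {"x":0,"y":0,"z":0,"rx":0,"ry":0,"rz":0},
])

```text
clock: 13.12
tool_pos: [0.5092, 0.1183, 0.2229]
orientation: [180.0, -0.0, -93.3]
force: [0.2, 0.2, -5.2]
opening: 0.021
gripper_force: 30.0
```

Run:
```python
from h import *
import pickle
go(.51,.12,.22,-93)
c=cam("wrist"); im=cams.snapshot("wrist"); cv2.imwrite("pics/w4.png",im); pickle.dump(c,open("w4.pkl","wb"))
```

```text
pos [0.5092 0.1183 0.2229] rpy [179.9999  -0.0072 -93.3296] clock 13.125 F [ 0.1718  0.1551 -5.1566] open 0.021043978096435087
rz deg -0.33 units -0.08 | xyz units [-0.0715 -0.0292  0.1156]
```

View pics/w4.png

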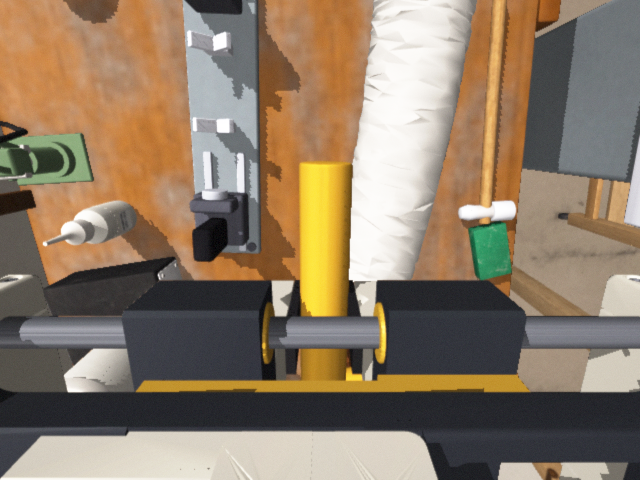

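The jig runs vertically in the image. The base spans columns 185–259, with V rests near rows 42 and 125, the stop at the top edge and the jaw grip at (210,238). The hose is to the right of column 355. I'll measure the base edges and rests numerically.

Run:
```python
from h import *
import pickle
c=pickle.load(open("w4.pkl","rb")); im=cv2.imread("pics/w4.png"); h=cv2.cvtColor(im,cv2.COLOR_BGR2HSV)
L=[];Rr=[]
s=h[...,1].astype(int)
for r in list(range(60,115,6))+list(range(140,185,6))+[225,235]:
    row=cv2.GaussianBlur(h[r:r+1,:,1],(1,1),0)[0].astype(int)
    g=row[150:300]<95; k=np.flatnonzero(g)+150
    seg=np.split(k,np.flatnonzero(np.diff(k)>2)+1); seg=max(seg,key=len)
    a,b=onz(c,seg[0]-.5,r,.01),onz(c,seg[-1]+.5,r,.01)
    print(r,seg[0],seg[-1],a[:2],b[:2],np.linalg.norm(a-b))
    if abs(np.linalg.norm(a-b)-.07)<.004: L.append(a);Rr.append(b)
for q in (L,Rr):
    q=np.array(q); f=np.polyfit(q[:,1],q[:,0],1); print("x=",f,"yaw",90-np.degrees(np.arctan(f[0])))
# V rests : bright
m=((h[...,2]>185)&(h[...,1]<60)).astype(np.uint8); m[:, :150]=0; m[:,290:]=0; m[200:]=0
n,l,st,ce=cv2.connectedComponentsWithStats(m)
for i in range(1,n):
    if st[i,4]>30: print(st[i],ce[i], onz(c,*ce[i],.045))
cv2.imwrite("pics/w4c.png",cv2.resize(im[0:265,165:275],None,fx=2.25,fy=2.25,interpolation=2) if 0 else np.hstack([cv2.resize(im[0:145,170:270],None,fx=4,fy=4,interpolation=2),cv2.resize(im[130:275,170:270],None,fx=4,fy=4,interpolation=2)]))
```

```text
60 186 258 [ 0.6344 -0.0397] [ 0.5637 -0.0356] 0.07076714373555762
66 186 258 [ 0.6353 -0.0344] [ 0.5643 -0.0304] 0.07107398249331925
72 186 258 [ 0.6362 -0.0291] [ 0.5649 -0.0251] 0.07138349368241721
78 187 258 [ 0.6361 -0.0237] [ 0.5655 -0.0197] 0.07071348125308786
84 187 258 [ 0.637  -0.0184] [ 0.5661 -0.0143] 0.07102412771038748
90 187 258 [ 0.6379 -0.0129] [ 0.5667 -0.0089] 0.0713375155734637
96 185 258 [ 0.6408 -0.0076] [ 0.5673 -0.0034] 0.0736442683122685
102 188 258 [ 0.6387 -0.0019] [0.5679 0.0022] 0.07097294147713104
108 189 258 [0.6387 0.0038] [0.5685 0.0078] 0.07028611561401707
114 190 258 [0.6386 0.0094] [0.5691 0.0134] 0.0695931217189044
140 191 259 [0.6417 0.0345] [0.5708 0.0385] 0.07097435826928382
146 192 259 [0.6416 0.0404] [0.5715 0.0444] 0.07026752519972887
152 192 259 [0.6426 0.0464] [0.5721 0.0504] 0.07059238385242118
158 192 259 [0.6436 0.0524] [0.5728 0.0565] 0.07092026021457049
164 193 259 [0.6435 0.0585] [0.5734 0.0625] 0.07020328094454117
170 193 259 [0.6445 0.0647] [0.5741 0.0687] 0.07053240693355645
176 193 259 [0.6455 0.0709] [0.5748 0.0749] 0.07086463347113915
182 193 259 [0.6465 0.0771] [0.5754 0.0812] 0.07120000457803585
225 226 260 [0.6178 0.1257] [0.5794 0.1279] 0.038497785136449525
235 221 260 [0.6249 0.1367] [0.5806 0.1392] 0.04435997170587554
x= [0.0915 0.6387] yaw 84.7745977174628
x= [0.0966 0.5674] yaw 84.48025666293645
[ 183    3   72  197 6284] [212.2074 112.5452] [0.6051 0.0126 0.045 ]
[250 164   7  36 144] [253.3958 181.2222] [0.5746 0.0766 0.045 ]
```

View pics/w4c.png

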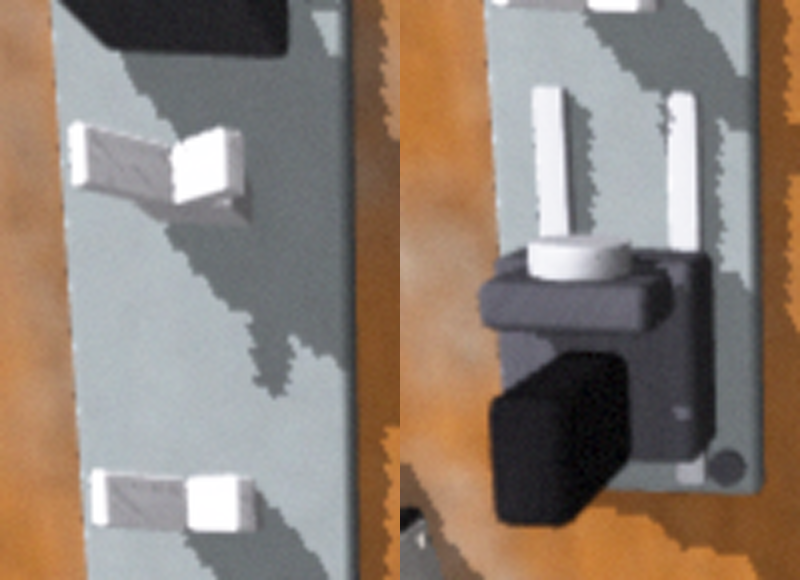

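Run:
```python
from h import *
import pickle
c=pickle.load(open("w4.pkl","rb"))
print("cam",c[3])
d=np.array([.094,1,0])/np.hypot(.094,1)
for n,u,v,z,X in [("base end",260,252.6,.01,155),("base end mid",235,251,.01,155),("stop foot",230,12.7,.01,-80),("r20 near L",195,131,.049,26),("r20 far L",193.5,117.6,.049,14),("r20 near R",230,132,.049,26),("r20 far R",230,118.8,.049,14),("r-50 near L",190.5,47,.049,-44),("r-50 far L",188,30.6,.049,-56),("r-50 far R",229,31.8,.049,-56),("r20 Lout",193,124,.049,20),("r20 Rout",233.5,124,.049,20),("r-50 Lout",187.5,38,.049,-50),("r-50Rout",231,37,.049,-50),("jaw disc top",216,189,.062,85),("grip rear L",293/4-100+170+50,130+525/4,.095,0)]:
    P=onz(c,u,v,z); s=P@d; print(n,P[:2],"lateral off centreline",P[0]-.60305-.094*P[1],"origin s",s-X/1000)
```

```text
cam [0.5049 0.0441 0.3816]
base end [0.5834 0.1596] lateral off centreline -0.034675945538403384 origin s 0.05851003974402083
base end mid [0.6112 0.1561] lateral off centreline -0.006503201673792515 origin s 0.05765393607389846
stop foot [ 0.5861 -0.0771] lateral off centreline -0.009743812810873545 origin s 0.05810889143899546
r20 near L [0.6219 0.0279] lateral off centreline 0.016252868608494963 origin s 0.059959922264077606
r20 far L [0.6214 0.0163] lateral off centreline 0.016854421631597102 origin s 0.060411704753443596
r20 near R [0.5901 0.0306] lateral off centreline -0.015837417920633496 origin s 0.059661754385682095
r20 far R [0.5886 0.0192] lateral off centreline -0.016269876902946744 origin s 0.0602301596053955
r-50 near L [ 0.6148 -0.0407] lateral off centreline 0.01560323447958965 origin s 0.06105641906633584
r-50 far L [ 0.6149 -0.0532] lateral off centreline 0.01686834829153283 origin s 0.06060562668151455
r-50 far R [ 0.5803 -0.0503] lateral off centreline -0.01806522823035217 origin s 0.060239891232602975
r20 Lout [0.6228 0.0218] lateral off centreline 0.017679235577788496 origin s 0.059938675659578666
r20 Rout [0.586  0.0239] lateral off centreline -0.019295740780185745 origin s 0.05858978070728513
r-50 Lout [ 0.6163 -0.0476] lateral off centreline 0.017697045289857875 origin s 0.060238638124658184
r-50Rout [ 0.5791 -0.0463] lateral off centreline -0.019626337834352674 origin s 0.05812059133467179
jaw disc top [0.6062 0.08  ] lateral off centreline -0.004407861374208707 origin s 0.05142210554864719
grip rear L [0.6245 0.1378] lateral off centreline 0.008539681003305545 origin s 0.19560891300951053
```

Run:
```python
from h import *
import pickle
c=pickle.load(open("w4.pkl","rb"));o=ctrl.get_obs()
T=R.from_euler('xyz',o['orientation'],degrees=True).as_matrix()
for z in (.240,.246): print("bar end in tool",T.T@(onz(c,325.5,162,z)-o['tool_pos']))
for v in (60,130,250): print("hose edge",onz(c,362,v,.045)[:2])
go(.6019,-.0069,.16,-95.4)
```

```text
bar end in tool [ 0.0674  0.0006 -0.0171]
bar end in tool [ 0.0677  0.0006 -0.0231]
hose edge [ 0.4675 -0.0229]
hose edge [0.469  0.0356]
hose edge [0.4721 0.1519]
pos [0.5092 0.1191 0.2229] rpy [-179.9914    0.0105  -93.304 ] clock 13.175 F [-0.4316  0.1157 -4.0556] open 0.02152377148787138
rz deg 2.1 units 0.52 | xyz units [ 4.6686 -4.1663  2.516 ]
```

Call:
play_rows([
  {"x":0,"y":0,"z":0,"rx":0,"ry":0,"rz":0.52},
  {"x":0.77,"y":-0.695,"z":0,"rx":0,"ry":0,"rz":0},
  {"x":0.77,"y":-0.695,"z":0,"rx":0,"ry":0,"rz":0},
  {"x":0.77,"y":-0.695,"z":0,"rx":0,"ry":0,"rz":0},
  {"x":0.77,"y":-0.695,"z":0,"rx":0,"ry":0,"rz":0},
  {"x":0.77,"y":-0.695,"z":0,"rx":0,"ry":0,"rz":0},
  {"x":0.77,"y":-0.695,"z":0,"rx":0,"ry":0,"rz":0},
  {"x":0,"y":0,"z":0.84,"rx":0,"ry":0,"rz":0},
  {"x":0,"y":0,"z":0.84,"rx":0,"ry":0,"rz":0},
  {"x":0,"y":0,"z":0.84,"rx":0,"ry":0,"rz":0},
  {"x":0,"y":0,"z":0,"rx":0,"ry":0,"rz":0},
  {"x":0,"y":0,"z":0,"rx":0,"ry":0,"rz":0},
])

```text
clock: 14.68
tool_pos: [0.603, -0.0038, 0.1607]
orientation: [-179.9, -0.0, -95.3]
force: [0.7, 0.6, -3.5]
opening: 0.021
gripper_force: 30.0
```

Run:
```python
from h import *
go(.6020,-.0059,.06,-95.4)
```

```text
pos [ 0.603  -0.0038  0.1607] rpy [-179.9411   -0.0035  -95.2602] clock 14.675 F [ 0.6818  0.6223 -3.5313] open 0.02098139144852342
rz deg 0.14 units 0.03 | xyz units [0.0879 0.0302 4.0264]
```

Call:
play_rows([
  {"x":0.08,"y":0.03,"z":0.75,"rx":0,"ry":0,"rz":0.03},
  {"x":0,"y":0,"z":0.75,"rx":0,"ry":0,"rz":0},
  {"x":0,"y":0,"z":0.75,"rx":0,"ry":0,"rz":0},
  {"x":0,"y":0,"z":0.75,"rx":0,"ry":0,"rz":0},
  {"x":0,"y":0,"z":0.5,"rx":0,"ry":0,"rz":0},
  {"x":0,"y":0,"z":0.3,"rx":0,"ry":0,"rz":0},
  {"x":0,"y":0,"z":0,"rx":0,"ry":0,"rz":0},
  {"x":0,"y":0,"z":0,"rx":0,"ry":0,"rz":0},
])

```text
clock: 15.68
tool_pos: [0.6019, -0.006, 0.0656]
orientation: [-179.9, 0.0, -95.4]
force: [0.5, -0.3, -4.6]
opening: 0.0214
gripper_force: 30.0
```

Run:
```python
from h import *
import pickle
go(.6020,-.0059,.0355,-95.4)
c=cam("wrist"); im=cams.snapshot("wrist"); pickle.dump(c,open("w5.pkl","wb")); cv2.imwrite("pics/w5f.png",im)
cv2.imwrite("pics/w5.png",cv2.resize(im[80:330,220:440],None,fx=2.4,fy=2.4,interpolation=2))
```

```text
pos [ 0.6019 -0.006   0.0656] rpy [-179.9352    0.0129  -95.3849] clock 15.675 F [ 0.4887 -0.2552 -4.6435] open 0.021387456705850894
rz deg 0.02 units 0.0 | xyz units [-0.0046 -0.0022  1.2022]
```

View pics/w5.png

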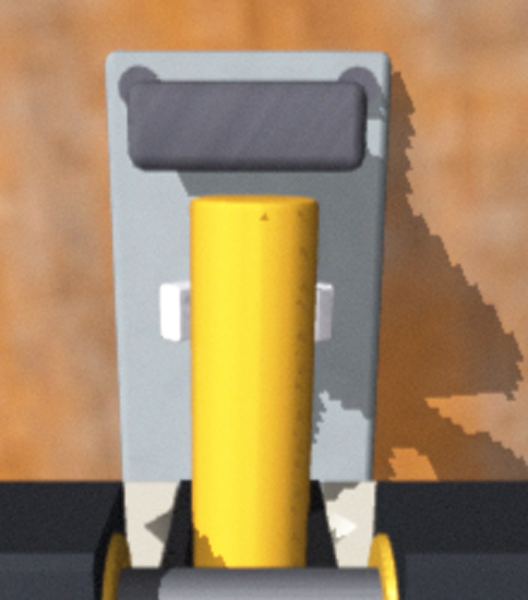

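Run:
```python
from h import *
import pickle
c=pickle.load(open("w5.pkl","rb"));o=ctrl.get_obs()
T=R.from_euler('xyz',o['orientation'],degrees=True).as_matrix()
for n,u,v,z in [("rest mid",246,310,.049),("stop face edge L",135,167,.066),("stop face edge R",360,168,.066),("bar end axis top",254,197,.088),("bar end axis low",254,205,.091),("bar at rest",253.5,310,.082),("bar low",249.5,470,.082),("baseL1",108,80,.01),("baseL2",122,460,.01),("baseR1",388,80,.01),("baseR2",374,460,.01)]:
    print(n,T.T@(onz(c,220+u/2.4,80+v/2.4,z)-o['tool_pos'])*1000)
```

```text
rest mid [41.1488 -0.7136 16.5314]
stop face edge L [ 70.9748 -21.0619  -0.4546]
stop face edge R [70.8451 20.2899 -0.5024]
bar end axis top [ 66.8272   0.6967 -22.4785]
bar end axis low [ 65.7687   0.6828 -25.4781]
bar at rest [ 47.3981   0.7007 -16.4723]
bar low [ 17.7305   0.0502 -16.4621]
baseL1 [ 90.1553 -34.2773  55.5547]
baseL2 [ -8.0435 -34.9026  55.5866]
baseR1 [90.2232 33.4981 55.4762]
baseR2 [-7.9211 34.3022 55.5064]
```

The bar is 1 mm off the rests' centre and 4 mm short of the stop. I'll correct the offset and lower it slowly.

Call:
play_rows([
  {"x":0,"y":-0.045,"z":0.3,"rx":0,"ry":0,"rz":0},
  {"x":0,"y":0,"z":0.3,"rx":0,"ry":0,"rz":0},
  {"x":0,"y":0,"z":0.2,"rx":0,"ry":0,"rz":0},
  {"x":0,"y":0,"z":0.15,"rx":0,"ry":0,"rz":0},
  {"x":0,"y":0,"z":0.1,"rx":0,"ry":0,"rz":0},
  {"x":0,"y":0,"z":0.05,"rx":0,"ry":0,"rz":0},
  {"x":0,"y":0,"z":0.05,"rx":0,"ry":0,"rz":0},
  {"x":0,"y":0,"z":0,"rx":0,"ry":0,"rz":0},
  {"x":0,"y":0,"z":0,"rx":0,"ry":0,"rz":0},
])

```text
clock: 16.85
tool_pos: [0.6026, -0.0062, 0.0362]
orientation: [-180.0, 0.0, -95.4]
force: [0.1, -0.3, -5.0]
opening: 0.0214
gripper_force: 30.0
```

Call:
play_rows([
  {"x":0,"y":0,"z":0.04,"rx":0,"ry":0,"rz":0},
  {"x":0,"y":0,"z":0.04,"rx":0,"ry":0,"rz":0},
  {"x":0,"y":0,"z":0,"rx":0,"ry":0,"rz":0},
])

```text
clock: 17.23
tool_pos: [0.6029, -0.0062, 0.0357]
orientation: [-179.9, -0.0, -95.4]
force: [-3.9, -0.3, 9.2]
opening: 0.0211
gripper_force: 30.0
```

Seated: the vertical force went from -5 to +9 N. Opening and raising.

Call:
play_rows([
  {"x":0,"y":0,"z":0,"rx":0,"ry":0,"rz":0},
  {"x":0,"y":0,"z":0,"rx":0,"ry":0,"rz":0},
  {"x":0,"y":0,"z":0,"rx":0,"ry":0,"rz":0},
  {"x":0,"y":0,"z":0,"rx":0,"ry":0,"rz":0},
  {"x":0,"y":0,"z":0,"rx":0,"ry":0,"rz":0},
  {"x":0,"y":0,"z":-0.4,"rx":0,"ry":0,"rz":0},
  {"x":0,"y":0,"z":-0.8,"rx":0,"ry":0,"rz":0},
  {"x":0,"y":0,"z":-1,"rx":0,"ry":0,"rz":0},
  {"x":0,"y":0,"z":-1,"rx":0,"ry":0,"rz":0},
  {"x":0,"y":0,"z":-1,"rx":0,"ry":0,"rz":0},
  {"x":0,"y":0,"z":-1,"rx":0,"ry":0,"rz":0},
  {"x":0,"y":0,"z":0,"rx":0,"ry":0,"rz":0},
], fingers=0.1)

```text
clock: 18.73
tool_pos: [0.6039, -0.006, 0.1672]
orientation: [-179.7, 0.1, -95.4]
force: [0.2, 0.6, 0.3]
opening: 0.048
gripper_force: 0.0
```

Run:
```python
from h import *
# jig in world, grip target s=0.0595+0.128 on line x=.6025+.094y
s=.0595+.128; y=(s-.0564)/1.0044; x=.6025+.094*y; print(x,y)
go(x,y,.165,-95.4); go(x,y,.066,-95.4)
c=cam("wrist"); im=cams.snapshot("wrist"); cv2.imwrite("pics/w6f.png",im)
bars(im,c)
```

```text
0.6147694145758662 0.13052568697729988
pos [ 0.6039 -0.006   0.1672] rpy [-179.7289    0.08    -95.3756] clock 18.725 F [0.2364 0.6424 0.3428] open 0.048042042416264426
rz deg 0.02 units 0.01 | xyz units [-5.4779  0.0808  0.0872]
pos [ 0.6039 -0.006   0.1672] rpy [-179.7289    0.08    -95.3756] clock 18.725 F [0.2364 0.6424 0.3428] open 0.048042042416264426
rz deg 0.02 units 0.01 | xyz units [-5.4779  0.0808  4.0472]
ends px [array([326., 152.], dtype=float32), array([326., 279.], dtype=float32)] 
  world [array([ 0.5966, -0.0722,  0.05  ]), array([0.6061, 0.0325, 0.05  ])] mid [ 0.6013 -0.0198  0.05  ] len 0.10509661542121962 yaw 84.79364424121492
```

Call:
play_rows([
  {"x":-0.87,"y":0.01,"z":0,"rx":0,"ry":0,"rz":0},
  {"x":-0.87,"y":0.01,"z":0,"rx":0,"ry":0,"rz":0},
  {"x":-0.87,"y":0.01,"z":0,"rx":0,"ry":0,"rz":0},
  {"x":-0.87,"y":0.01,"z":0,"rx":0,"ry":0,"rz":0},
  {"x":-0.87,"y":0.01,"z":0,"rx":0,"ry":0,"rz":0},
  {"x":-0.87,"y":0.01,"z":0,"rx":0,"ry":0,"rz":0},
  {"x":0,"y":0,"z":0.8,"rx":0,"ry":0,"rz":0},
  {"x":0,"y":0,"z":0.8,"rx":0,"ry":0,"rz":0},
  {"x":0,"y":0,"z":0,"rx":0,"ry":0,"rz":0},
  {"x":0,"y":0,"z":0,"rx":0,"ry":0,"rz":0},
])

```text
clock: 20.02
tool_pos: [0.6138, 0.1243, 0.1248]
orientation: [-180.0, 0.0, -95.4]
force: [0.5, -0.8, 0.7]
opening: 0.048
gripper_force: 0.0
```

Run:
```python
from h import *
go(.6140,.1240,.061,-95.4)
a=cams.snapshot("scene"); c=cam("wrist"); im=cams.snapshot("wrist"); cv2.imwrite("pics/w7f.png",im)
A=cv2.resize(a[170:290,250:380],(520,480),interpolation=2)
cv2.imwrite("pics/chk.png",np.hstack([A,cv2.resize(im[120:440,230:420],(280,480),interpolation=2)]))
```

```text
pos [0.6138 0.1243 0.1248] rpy [-179.9556    0.0042  -95.3809] clock 20.025 F [ 0.4821 -0.7865  0.675 ] open 0.04804694830005083
rz deg 0.02 units 0.0 | xyz units [ 0.0093 -0.0095  2.5513]
```

View pics/chk.png

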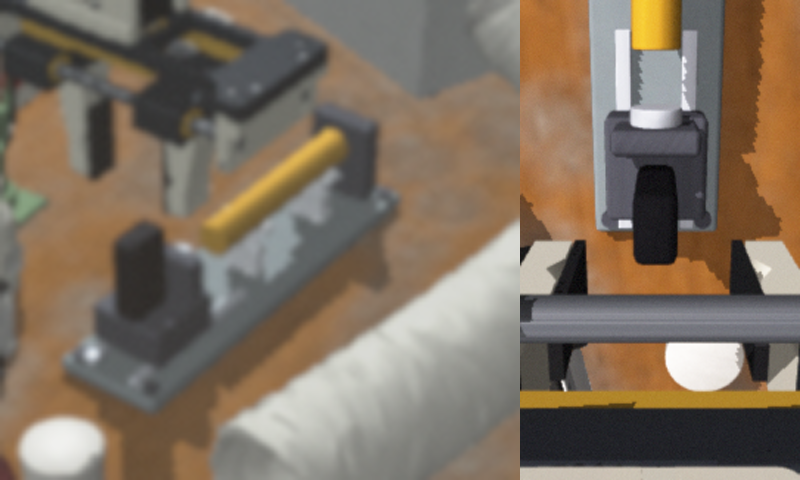

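Run:
```python
from h import *
c=cam("wrist");o=ctrl.get_obs();T=R.from_euler('xyz',o['orientation'],degrees=True).as_matrix()
for n,u,v,z in [("rear top",321.6,295.5,.095),("base end rear",230+(700-520)/1.474,120+228/1.5,.01),("disc top",322,192,.062),("head rear top",322,120+150/1.5,.066),("bar end top",323,120+48/1.5,.055),("base L",230+(597-520)/1.474,260,.01),("base R",230+(720-520)/1.474,260,.01)]:
    P=onz(c,u,v,z);print(n,P,T.T@(P-o['tool_pos'])*1000)
```

```text
rear top [0.6164 0.1373 0.095 ] [-13.2795  -1.232   30.1257]
base end rear [0.5932 0.1575 0.01  ] [-31.1167  23.9538 115.1027]
disc top [0.6111 0.0808 0.062 ] [43.4777 -1.1477 63.0851]
head rear top [0.6127 0.0982 0.066 ] [26.0657 -1.1314 59.0975]
bar end top [0.6082 0.0564 0.055 ] [68.0539 -0.5386 70.0667]
base L [0.6505 0.1415 0.01  ] [-20.5316 -34.5999 115.1784]
base R [0.5811 0.1479 0.01  ] [-20.4096  35.014  115.0794]
```

The bar lies in both rests about 4 mm off the stop, and the grip is under the fingers. Descending and pinching.

Call:
play_rows([
  {"x":0.06,"y":-0.04,"z":0.4,"rx":0,"ry":0,"rz":0},
  {"x":0,"y":0,"z":0.6,"rx":0,"ry":0,"rz":0},
  {"x":0,"y":0,"z":0.6,"rx":0,"ry":0,"rz":0},
  {"x":0,"y":0,"z":0.6,"rx":0,"ry":0,"rz":0},
  {"x":0,"y":0,"z":0.35,"rx":0,"ry":0,"rz":0},
  {"x":0,"y":0,"z":0,"rx":0,"ry":0,"rz":0},
])

```text
clock: 20.88
tool_pos: [0.6137, 0.1221, 0.0593]
orientation: [179.9, -0.1, -95.4]
force: [-0.5, -0.6, 0.5]
opening: 0.0482
gripper_force: 0.0
```

Call:
play_rows([
  {"x":0,"y":0,"z":0,"rx":0,"ry":0,"rz":0},
  {"x":0,"y":0,"z":0,"rx":0,"ry":0,"rz":0},
  {"x":0,"y":0,"z":0,"rx":0,"ry":0,"rz":0},
  {"x":0,"y":0,"z":0,"rx":0,"ry":0,"rz":0},
  {"x":0,"y":0,"z":0,"rx":0,"ry":0,"rz":0},
  {"x":0,"y":0,"z":0,"rx":0,"ry":0,"rz":0},
], fingers=-1)

```text
clock: 21.62
tool_pos: [0.6151, 0.1224, 0.0608]
orientation: [-179.9, 0.0, -95.4]
force: [4.9, -0.1, -0.5]
opening: 0.018
gripper_force: 30.0
```

Call:
play_rows([
  {"x":0.1,"y":0,"z":0,"rx":0,"ry":0,"rz":0},
  {"x":0.15,"y":0,"z":0,"rx":0,"ry":0,"rz":0},
  {"x":0.15,"y":0,"z":0,"rx":0,"ry":0,"rz":0},
  {"x":0.15,"y":0,"z":0,"rx":0,"ry":0,"rz":0},
  {"x":0.15,"y":0,"z":0,"rx":0,"ry":0,"rz":0},
  {"x":0.1,"y":0,"z":0,"rx":0,"ry":0,"rz":0},
  {"x":0,"y":0,"z":0,"rx":0,"ry":0,"rz":0},
])

```text
clock: 22.5
tool_pos: [0.6132, 0.1029, 0.0608]
orientation: [-179.9, 0.1, -95.4]
force: [5.6, 1.1, 0.1]
opening: 0.018
gripper_force: 30.0
```

Call:
play_rows([
  {"x":0.06,"y":0,"z":0,"rx":0,"ry":0,"rz":0},
  {"x":0.06,"y":0,"z":0,"rx":0,"ry":0,"rz":0},
  {"x":0.06,"y":0,"z":0,"rx":0,"ry":0,"rz":0},
  {"x":0.06,"y":0,"z":0,"rx":0,"ry":0,"rz":0},
  {"x":0,"y":0,"z":0,"rx":0,"ry":0,"rz":0},
])

```text
clock: 23.12
tool_pos: [0.6127, 0.0975, 0.0608]
orientation: [-179.9, 0.1, -95.4]
force: [4.3, 4.1, -0.6]
opening: 0.0179
gripper_force: 30.0
```

Call:
play_rows([
  {"x":0.04,"y":0,"z":0,"rx":0,"ry":0,"rz":0},
  {"x":0.04,"y":0,"z":0,"rx":0,"ry":0,"rz":0},
  {"x":0,"y":0,"z":0,"rx":0,"ry":0,"rz":0},
])

```text
clock: 23.5
tool_pos: [0.6126, 0.0962, 0.0608]
orientation: [-179.9, 0.1, -95.4]
force: [4.7, 6.6, -1.0]
opening: 0.0182
gripper_force: 30.0
```

Call:
play_rows([
  {"x":0.05,"y":0,"z":0,"rx":0,"ry":0,"rz":0},
  {"x":0.05,"y":0,"z":0,"rx":0,"ry":0,"rz":0},
  {"x":0,"y":0,"z":0,"rx":0,"ry":0,"rz":0},
])

```text
clock: 23.88
tool_pos: [0.6124, 0.0939, 0.0608]
orientation: [-179.9, 0.2, -95.4]
force: [3.6, 7.6, 0.0]
opening: 0.0178
gripper_force: 30.0
```

Call:
play_rows([
  {"x":0.04,"y":0,"z":0,"rx":0,"ry":0,"rz":0},
  {"x":0.04,"y":0,"z":0,"rx":0,"ry":0,"rz":0},
  {"x":0,"y":0,"z":0,"rx":0,"ry":0,"rz":0},
])

```text
clock: 24.25
tool_pos: [0.6125, 0.0938, 0.0608]
orientation: [-179.8, 0.3, -95.3]
force: [1.9, 16.2, -1.7]
opening: 0.0178
gripper_force: 30.0
```

Force rose to 16 N with no further travel, so the bar is trapped. One more small push, then release and rise.

Call:
play_rows([
  {"x":0.03,"y":0,"z":0,"rx":0,"ry":0,"rz":0},
  {"x":0,"y":0,"z":0,"rx":0,"ry":0,"rz":0},
])

```text
clock: 24.5
tool_pos: [0.6125, 0.0937, 0.0608]
orientation: [-179.8, 0.3, -95.3]
force: [1.1, 20.3, -1.3]
opening: 0.018
gripper_force: 30.0
```

Call:
play_rows([
  {"x":0,"y":0,"z":0,"rx":0,"ry":0,"rz":0},
  {"x":0,"y":0,"z":0,"rx":0,"ry":0,"rz":0},
  {"x":0,"y":0,"z":0,"rx":0,"ry":0,"rz":0},
  {"x":0,"y":0,"z":0,"rx":0,"ry":0,"rz":0},
  {"x":0,"y":0,"z":-0.5,"rx":0,"ry":0,"rz":0},
  {"x":0,"y":0,"z":-0.8,"rx":0,"ry":0,"rz":0},
  {"x":0,"y":0,"z":-1,"rx":0,"ry":0,"rz":0},
  {"x":0,"y":0,"z":-1,"rx":0,"ry":0,"rz":0},
  {"x":0,"y":0,"z":-1,"rx":0,"ry":0,"rz":0},
  {"x":-0.8,"y":0,"z":-0.5,"rx":0,"ry":0,"rz":0},
  {"x":-0.8,"y":0,"z":0,"rx":0,"ry":0,"rz":0},
  {"x":0,"y":0,"z":0,"rx":0,"ry":0,"rz":0},
], fingers=0.1)

```text
clock: 26.0
tool_pos: [0.6144, 0.1309, 0.1793]
orientation: [179.9, -0.0, -95.3]
force: [0.3, -0.3, -0.3]
opening: 0.0481
gripper_force: 0.0
```

Run:
```python
from h import *
go(.61,.1,.2)
a=cams.snapshot("scene"); c=cam("wrist"); im=cams.snapshot("wrist"); bars(im,c)
cv2.imwrite("pics/end.png",np.hstack([cv2.resize(im[0:300,230:430],(400,600),interpolation=2),np.vstack([cv2.resize(a[170:285,260:375],(400,330),interpolation=2),cv2.resize(a[250:390,200:350],(400,270))])]))
```

```text
pos [0.6144 0.1309 0.1793] rpy [179.9318  -0.0188 -95.2923] clock 26.0 F [ 0.3207 -0.2798 -0.2828] open 0.04813496593605065
rz deg -0.0 units -0.0 | xyz units [ 1.2477  0.0608 -0.8282]
ends px [array([321.5,   0. ], dtype=float32), array([321.5, 137. ], dtype=float32)] 
  world [array([ 0.5998, -0.0418,  0.05  ]), array([0.6086, 0.0523, 0.05  ])] mid [0.6042 0.0052 0.05  ] len 0.0944364336605124 yaw 84.65707500289156
```

View pics/end.png

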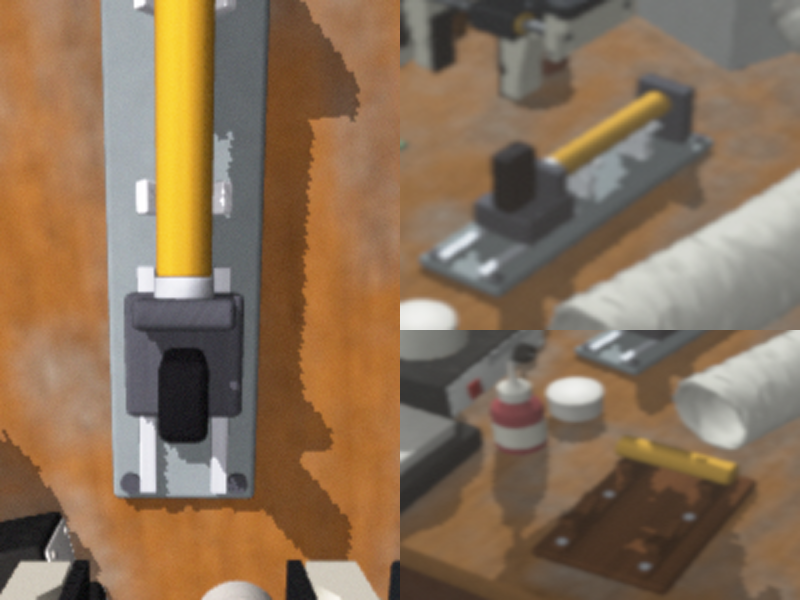

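The jaw face touches the bar and the bar's far end is at the stop. The short bar, bottle and tin are undisturbed. Handing in.

```bash
python3 -c "
from plant import workorder
print(workorder.close_job())"
```

```text
the job is handed in; nothing more can be done
None
```

The long bar is in the jig's V rests, trapped between the fixed stop and the jaw, and the job was handed in at about 26 s; the short bar is still in the cradle, and the bottle and tin were not disturbed.

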